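# Unscrew the left-hand specimen clip and take the rock off the microscope stage

## Task

Free the mounted rock from the microscope stage: the spring clip that holds it down sits on a left-hand thread, so push (rather than pinch) its brass peg round clockwise (seen from above), feeling that it gives that way, until the clip comes up against its stop, never loading the clip with more than 15 N. Then lift the rock on its metal base off the seat and set it down, without dropping it, flat on its base inside the blue tray; leave the vial, the eyepiece and the loose stone where they are.

Things in the scene. Friction and masses are not known exactly. Their poses are not given: they have to be found in the camera images.
- stage: White stage plate, fixed, 160 (its x) x 200 (its y) x 20 mm thick; origin at the centre of its underside on the table. Its black round specimen seat (68 mm across) stands at +35 mm along its y: floor 32 mm and rim 35 mm above the table, inside width 57 mm. A second, plain clip, not used, is fixed at its far corner (+62, +86 mm), 42 mm high.
- clip: Working clip: turning steel hub 22 mm across (top 54 mm above the table), flat finger 13 mm wide (30 at the tip), 3 mm thick, reaching 31 mm from the axis over the specimen's base. Origin on its vertical turning axis, at its underside, 40.5 mm above the table. Its own +y points along the finger, -y along the lever. Clockwise from above = falling yaw = looser. It rises only 0.5 mm per rad. Load limit 15 N, all fingers' forces added.
- thread (a point): Point on the clip's axis, fixed to the stage (15 mm from its centre towards its -y), at the stage's top face. Left-hand thread. Clockwise it gives at 1 to 2.5 N at the peg, rising evenly to 4.5 N, and after 1.3 to 1.95 rad meets a firm stop, different each time: feel for it. It stays there when let go. Anticlockwise it resists at 6.5 to 8 N, then blocks within 0.05 to 0.7 rad.
- peg (a point): Brass finger peg, upright, 12 mm across, on the clip's lever, 70 mm from the clip's axis on the side away from the specimen. It stands from 43.5 to 71.5 mm above the table; this point is at its top end, on its axis. 25 mm free all round it. The lever is springy: against a stop the peg gives 1 mm for each 4 N.
- specimen: Brown rock lump glued on an aluminium disc, lying loose in the seat under the clip finger. Disc 54 mm across, 8 mm thick; rock above it 29 to 31 mm across, about upright round, from 8 to 40 mm above the underside. Origin at the centre of the disc's underside, z up. Mass 80 to 170 g. Grip it by the rock, best with the fingers closing along the stage's x, clear of the clip.
- tray: Blue open tray, fixed, 130 x 130 x 22 mm, walls and floor 4 mm. Origin at the centre of its underside. Empty.
- vial: Bystander: small jar with a black cap, 32 mm across, 60 mm tall; origin at the centre of its underside.
- eyepiece: Bystander: black microscope eyepiece standing up, 40 mm across, 45 mm tall; origin at the centre of its underside.
- stone: Bystander: loose brown stone without a base, on the table, 40 mm across, 32 mm tall; origin at the centre of its underside.
Mind the look-alikes: they are no part of the job. What is shaped like the specimen but purple is not meant.

How it is judged:
By the outcome, as a careful person would: the job done as asked, in the order asked, and still so for the second after the job is handed in, with the robot touching nothing.
It also fails if it takes over 72 s, if anything falls off the work surface, if the arm or the gripper's body presses on something with over 40 N, if the wrist force passes 120 N, or if a joint passes its speed limit or range.

## Robot

A 7-joint arm with a two-finger parallel gripper is mounted at the origin on the work surface. World frame = base frame: x ahead of the robot, y to its left, z up, the work surface at z = 0. Lengths are in m, angles in rad, forces in N, time in s.
With the tool pointing down it reaches from about 0.4 to 0.85 m from the base axis. Payload 10.4 kg.
Tool frame: the origin (TCP) lies on the centre line of the jaws, within the pads' length; the fingertips stand r.tip_extent ahead of it and the grasp point (between the pads) lies 3 mm ahead of it (r.tip_extent is the distance from the TCP to the fingertips, in m); z points along the fingers, y is the direction in which the jaws open and shut (so a half turn about z gives the same grasp; the last joint's range is limited). The gripper opens to 87 mm and grips with 3 to 60 N. Pads are 19 mm wide; open, the fingers measure 117 mm over their backs; the gripper's body (75 mm by 190 mm) begins 51 mm behind the grasp point.
Start: joints at [1.22, 0.332, -0.065, 1.46, 0.022, 1.35, -0.088], TCP at [0.201, -0.592, 0.245] pointing down, gripper open.
Joint ranges: [-2.6, 2.6], [-0.5, 2.12], [-1.47, 1.34], [0.16, 2.42], [-1.27, 4.41], [0.06, 2.06], [-2.6, 2.6]. Speed limits (rad/s): [2.22, 2.22, 2.79, 2.79, 3.14, 3.14, 3.14].

## Interface

Orientations are given as a unit quaternion [x, y, z, w].
In Python, from bench import r gives the robot as it stands. The module is installed in compiled form; this text tells all that it offers.
- The arm moves only by the shell command python3 -m jog 'ROWS' [FORCE]. ROWS is JSON, a list of rows, each a list of 5 numbers: the shift along the tool's x, y, z in cm, then the turn about the tool's z in rad, then the closure, from 0 (fully open) to 1 (shut). A call has exactly 10 rows; each row shifts and turns the pose as measured when the row begins, along the tool's axes as they then stand; what a row does not reach is not made up. A row lasts 1/10 s, in which the tool goes at most 50 mm and 8.59 degrees, less where a joint would pass 70% of its speed; a pose out of reach is approached as far as the arm can. A call with a gripper value outside its range is refused whole. The fingers move at their own pace and stop on an object; FORCE is the grip in N (left out, the last holds). Time passes only in rows, so rows that do not move let the fingers close, or fill a call up. It gives the time, the measured TCP pose, the force and the opening at its end, in the units of the state.
- r.read_state(): the state, without advancing time (a new reading comes with each control period).
- r.camera(name): name is "side" or "top"; returns a dict with "pixels" (384x512x3 uint8, red, green, blue), "fx", "fy", "cx", "cy" (pixels), "camera_from_world" (4x4, takes a point from world to camera coordinates). Camera axes: x right, y up, looking along -z (the intrinsics and any distortion apply to the point x, -y, -z); pixel columns grow to the right and rows downward; lengths in m; the calibration is good to about 2 mm. A picture is of the moment at which its call begins. There is no depth.
- r.close_job(): hands the job in, once; it reports no verdict.
The state is a dict: "time": time; "joint_positions": joint angles; "joint_vel": joint speeds; "joint_torque": joint torques, N m; "ee_pos": TCP position; "eef_rot": TCP orientation; "ft_force": force on the tool from outside, world axes, zero at the start; "torque": the same for the moment, N m; "width": finger opening in m.
Only numpy, scipy, OpenCV 4.12 (cv2) and the standard library are available. Lean on these libraries where they do the work, as an engineer would, in place of code of your own. Each camera call takes 0.05 s, during which the arm holds its last target. There are 200 camera calls.

## Working session

There is one attempt and no reset: what is moved stays moved. The work goes in short steps, Python scripts to look and compute and a shell command to move; the robot and the scene stay as the last step left them, time stands still between calls to the robot, and variables do not carry over. Pictures are saved under pics/ and viewed, about 8 in all and at most 12, crops included, and the job is handed in when it is done.

```bash
mkdir -p pics; cat > h.py <<'E'
import numpy as np, cv2
from bench import r
def snap(n,f):
    c=r.camera(n); cv2.imwrite(f,c["pixels"][:,:,::-1]); np.savez(f[:-4]+'.npz',**c); return c
def ray(c,u,v):
    M=np.array(c["camera_from_world"]); R=M[:3,:3];t=M[:3,3]
    d=R.T@np.array([(u-c["cx"])/c["fx"],-(v-c["cy"])/c["fy"],-1]); return -R.T@t,d
def onz(c,u,v,z):
    o,d=ray(c,u,v); return o+d*(z-o[2])/d[2]
def pix(c,p):
    M=np.array(c["camera_from_world"]); q=M[:3,:3]@np.array(p)+M[:3,3]
    return c["cx"]+c["fx"]*q[0]/-q[2], c["cy"]+c["fy"]*-q[1]/-q[2]
E
python3 - <<'E'
from h import *
for n in("top","side"):
    c=snap(n,f"pics/{n}0.png"); print({k:np.round(v,3).tolist() for k,v in c.items() if k!="pixels"})
print(r.read_state(),r.tip_extent)
E
```

```text
{'fx': 482.159, 'fy': 482.159, 'cx': 251.111, 'cy': 194.529, 'camera_from_world': [[-0.014, -1.0, 0.02, -0.044], [0.988, -0.011, 0.151, -0.583], [-0.151, 0.022, 0.988, -1.145], [0.0, 0.0, 0.0, 1.0]]}
{'fx': 493.348, 'fy': 493.348, 'cx': 253.597, 'cy': 189.693, 'camera_from_world': [[-0.997, -0.074, 0.02, 0.551], [0.065, -0.676, 0.734, -0.135], [-0.041, 0.733, 0.679, -1.093], [0.0, 0.0, 0.0, 1.0]]}
{'time': 0.1, 'joint_positions': array([ 1.22039104,  0.33279106, -0.06466827,  1.46082971,  0.02161654,
        1.34988714, -0.08854286]), 'joint_vel': array([ 4.30086031e-04, -1.38534658e-03, -3.36352608e-04, -1.47834230e-03,
       -2.74878166e-04, -5.71017432e-04,  3.48460305e-05]), 'joint_torque': array([ 2.31572121e-03, -6.24547219e+01,  2.51374516e-02, -3.90713346e+01,
       -6.13793498e-02,  3.66675050e-02,  6.20617584e-05]), 'ee_pos': array([ 0.20110747, -0.59144195,  0.24385759]), 'eef_rot': array([ 9.86601949e-01,  1.63144791e-01, -1.38973541e-04, -5.93796321e-04]), 'ft_force': array([-0.04042138, -0.14298975, -0.18342424]), 'torque': array([-0.02284958,  0.02734481, -0.03138572]), 'width': 0.08704773108841196} 0.022
```

View pics/top0.png

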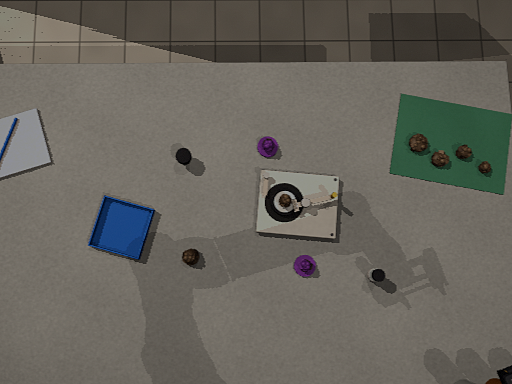

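View pics/side0.png

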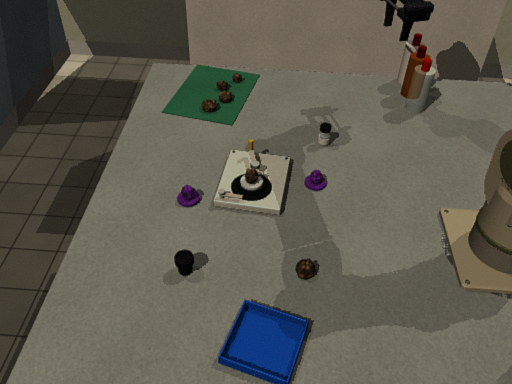

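The top view shows the stage at (298,205), with the specimen in its black seat at (285,201) and the brass peg near (333,195). The tray is at (122,228). Rock candidates:
- Seat rock (285,201): a brown rock on a metal disc under the clip. This fits the description.
- Purple look-alikes at (268,147) and (305,266): wrong colour.
- Loose stone (190,257): no base.
- Stones on the green mat: no base.

Next I'll measure and confirm in an enlarged crop.

```bash
python3 - <<'E'
from h import *
L=lambda n:dict(np.load(f"pics/{n}0.npz"))
T,S=L("top"),L("side")
def crop(c,b,k): return cv2.resize(c["pixels"][b[1]:b[3],b[0]:b[2],::-1],None,fx=k,fy=k,interpolation=cv2.INTER_CUBIC)
a=crop(T,(245,160,355,250),5);b=crop(S,(205,130,305,220),5)
a=a[:, :];b=b[:, :]
w=np.hstack([a,b]); w=cv2.resize(w,(800,int(w.shape[0]*800/w.shape[1]))); cv2.imwrite("pics/crop1.png",w)
def big(m,box):
    k=np.zeros_like(m);k[box[1]:box[3],box[0]:box[2]]=m[box[1]:box[3],box[0]:box[2]]
    cs=cv2.findContours(k,0,1)[0]; return max(cs,key=cv2.contourArea)
for n,c,bs,bt,bp,br in(("top",T,(245,160,350,250),(80,185,165,270),(320,185,345,205),(272,190,298,212)),("side",S,(205,140,300,220),(210,295,320,384),(240,132,262,160),(240,165,265,190))):
    hsv=cv2.cvtColor(c["pixels"],cv2.COLOR_RGB2HSV)
    m=cv2.inRange(hsv,(0,0,150),(180,60,255)); ct=big(m,bs); q=cv2.minAreaRect(cv2.convexHull(ct))
    print(n,"stage",q)
    for p in cv2.boxPoints(q): print("  ",p,onz(c,*p,0.02).round(4))
    m=cv2.inRange(hsv,(105,120,40),(125,255,255)); ct=big(m,bt); q=cv2.minAreaRect(ct)
    print(" tray",q)
    for p in cv2.boxPoints(q): print("  ",p,onz(c,*p,0.022).round(4))
    m=cv2.inRange(hsv,(15,130,90),(35,255,255)); ct=big(m,bp); print(" peg",cv2.boundingRect(ct),[onz(c,*ct[:,0].mean(0),z).round(4) for z in(.0715,.0575)])
    m=cv2.inRange(hsv,(0,50,15),(20,255,160)); ct=big(m,br); print(" rock",cv2.boundingRect(ct),cv2.minEnclosingCircle(ct), onz(c,*cv2.minEnclosingCircle(ct)[0],.06).round(4))
    m=cv2.inRange(hsv,(0,0,0),(180,255,50)); ct=big(m,(262,180,312,225) if n=="top" else (228,168,275,203)); e=cv2.fitEllipse(cv2.convexHull(ct)); print(" seat",e,onz(c,*e[0],.035).round(4))
E
```

```text
top stage ((264.8968811035156, 206.48886108398438), (42.10078048706055, 27.88743782043457), 74.35775756835938)
   [245.79376 189.97774] [ 0.5983 -0.0394  0.02  ]
   [272.64838 182.45845] [ 0.6169 -0.1076  0.02  ]
   [284.      222.99998] [ 0.5136 -0.1338  0.02  ]
   [257.1454  230.51927] [ 0.4957 -0.0663  0.02  ]
 tray ((120.80187225341797, 226.94338989257812), (53.70798110961914, 52.746456146240234), 15.945395469665527)
   [ 87.73583 244.92451] [0.4655 0.3512 0.022 ]
   [102.226395 194.20753 ] [0.5914 0.3198 0.022 ]
   [153.86792 208.96227] [0.5526 0.1905 0.022 ]
   [139.37735 259.67926] [0.4277 0.224  0.022 ]
 peg (332, 192, 5, 5) [array([ 0.577 , -0.2526,  0.0715]), array([ 0.5791, -0.2553,  0.0575])]
 rock (279, 194, 19, 18) ((288.96875, 202.96875), 11.358002662658691) [ 0.5586 -0.1436  0.06  ]
 seat ((284.2005310058594, 202.35707092285156), (37.747928619384766, 40.11248779296875), 112.63788604736328) [ 0.5636 -0.1343  0.035 ]
side stage ((237.55001831054688, 176.85000610351562), (30.674095153808594, 54.39117431640625), 18.434947967529297)
   [214.40001 197.8    ] [ 0.6527 -0.0864  0.02  ]
   [231.60002 146.2    ] [ 0.6335 -0.2884  0.02  ]
   [260.7     155.90001] [ 0.5535 -0.255   0.02  ]
   [243.50002 207.50002] [ 0.5812 -0.0605  0.02  ]
 tray ((262.48602294921875, 341.7715148925781), (74.97105407714844, 70.66352081298828), 18.886085510253906)
   [215.58212 363.06757] [0.5951 0.3292 0.022 ]
   [238.45503 296.20825] [0.5688 0.1871 0.022 ]
   [309.38992 320.47546] [0.4308 0.2295 0.022 ]
   [286.51703 387.33478] [0.4704 0.3624 0.022 ]
 peg (249, 139, 5, 11) [array([ 0.5804, -0.2381,  0.0715]), array([ 0.5816, -0.2564,  0.0575])]
 rock (245, 167, 19, 17) ((253.7413787841797, 174.2586212158203), 10.265340805053711) [ 0.5636 -0.1344  0.06  ]
 seat ((251.1319122314453, 185.07664489746094), (31.20673370361328, 38.95517349243164), 87.75479125976562) [ 0.5685 -0.1231  0.035 ]
```

View pics/crop1.png

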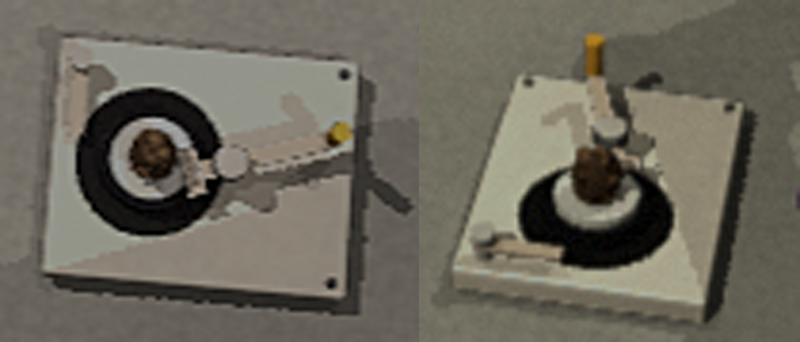

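The crop confirms it: the only rock on a metal disc under the clip finger is the seat rock, brown, at top px (285,200). The peg top is at (334,194), the hub at (306,202) and the seat at (285,202). I'll compute stage and clip geometry next.

```bash
python3 - <<'E'
from h import *
L=lambda n:dict(np.load(f"pics/{n}0.npz"))
T,S=L("top"),L("side")
C=[onz(T,*p,.02)[:2] for p in((261.5,169.7),(339,176.8),(336.9,238.2),(256,231.1))]
C=np.array(C);print("corners",C.round(4).tolist(),C.mean(0).round(4))
for i in range(4): d=C[(i+1)%4]-C[i];print(np.linalg.norm(d).round(4),np.degrees(np.arctan2(d[1],d[0])).round(1))
print("hub",onz(T,305.9,202.3,.054),onz(S,255.1,164.1,.054))
print("seat",onz(T,284.6,202.3,.035)); print("rock",onz(T,284.9,200.2,.070),onz(S,251.7,176,.062))
def tri(a,b):
    (o,d),(p,e)=a,b; d/=np.linalg.norm(d);e/=np.linalg.norm(e)
    A=sum(np.eye(3)-np.outer(x,x) for x in(d,e)); return np.linalg.solve(A,(np.eye(3)-np.outer(d,d))@o+(np.eye(3)-np.outer(e,e))@p)
print("peg",tri(ray(T,334,194.1),ray(S,251.7,140)),onz(T,334,194.1,.0715))
s=r.read_state();from scipy.spatial.transform import Rotation as R
print(R.from_quat(s["eef_rot"]).as_matrix().round(3))
print("purple",[onz(T,u,v,.03).round(3) for u,v in((268,147),(305,266))],"vial",onz(T,377,275,.06))
E
```

```text
corners [[0.6501, -0.0799], [0.6296, -0.2769], [0.4739, -0.265], [0.4943, -0.0635]] [ 0.562  -0.1713]
0.198 -95.9
0.1561 175.7
0.2026 84.2
0.1567 -6.0
hub [ 0.56058489 -0.18574157  0.054     ] [ 0.5634966  -0.17948781  0.054     ]
seat [ 0.56377884 -0.13526383  0.035     ]
rock [ 0.56413737 -0.13290188  0.07      ] [ 0.56781014 -0.12533615  0.062     ]
peg [ 0.5775844  -0.25206744  0.0721034 ] [ 0.5774393  -0.25216488  0.0715    ]
[[ 0.947  0.322 -0.   ]
 [ 0.322 -0.947  0.001]
 [-0.    -0.001 -1.   ]]
purple [array([ 0.707, -0.097,  0.03 ]), array([ 0.406, -0.182,  0.03 ])] vial [ 0.38266428 -0.34950955  0.06      ]
```

```bash
cat > go.py <<'E'
import sys
from h import *
from scipy.spatial.transform import Rotation as R
s=r.read_state(); M=R.from_quat(s["eef_rot"]).as_matrix(); a=np.degrees(np.arctan2(M[1,0],M[0,0]))
print("t",round(s["time"],2),"p",s["ee_pos"].round(4),"a",a.round(2),"tilt",M[:2,2].round(3),"F",s["ft_force"].round(2),"w",round(s["width"],4),"j7",s["joint_positions"].round(2)[[0,6]])
if len(sys.argv)>3:
    g=np.array(sys.argv[1:4],float); d=M.T@(g-s["ee_pos"])*100
    print("cm",d.round(2), "turn",np.radians(a-float(sys.argv[4])).round(3) if len(sys.argv)>4 else "")
E
python3 -m jog '[[4.5,-1.8,0,0.01,1],[4.5,-1.8,0,0.01,1],[4.5,-1.8,0,0.01,1],[4.5,-1.8,0,0.01,1],[4.5,-1.8,0,0.01,1],[4.5,-1.8,0,0.01,1],[4.5,-1.8,0,0.01,1],[4.5,-1.8,0,0,1],[4.5,-1.8,0,0,1],[4.0,-1.6,0,0,1]]' 20; python3 go.py 0.6017 -0.246 0.072 14.3
```

```text
time: 1.1
ee_pos: [0.5835, -0.2922, 0.2385]
eef_rot: [0.993, 0.119, -0.004, -0.002]
ft_force: [1.2, -1.0, -0.1]
width: 0.0146
t 1.1 p [ 0.5835 -0.2922  0.2385] a 13.67 tilt [-0.008  0.003] F [ 1.22 -1.05 -0.07] w 0.0146 j7 [ 0.61 -1.02]
cm [ 2.98 -3.97 16.65] turn -0.011
```

```bash
python3 -m jog '[[0,0,0.8,-0.15,1],[0,0,0.8,-0.15,1],[0,0,0.8,-0.15,1],[0,0,0.8,-0.15,1],[0,0,0.8,-0.15,1],[0,0,0.8,-0.15,1],[0,0,0.8,-0.15,1],[0,0,0.8,-0.15,1],[0,0,0.8,-0.15,1],[0,0,0.8,-0.15,1]]' >/dev/null; python3 -m jog '[[0,0,0,-0.15,1],[0,0,0,-0.15,1],[0,0,0,-0.15,1],[0,0,0,-0.15,1],[0,0,0,-0.15,1],[0,0,0,-0.15,1],[0,0,0,-0.15,1],[0,0,0,-0.15,1],[0,0,0,-0.15,1],[0,0,0,-0.15,1]]' >/dev/null; python3 go.py 0.6017 -0.246 0.072 194.3
```

```text
t 3.1 p [ 0.584  -0.2803  0.1436] a -174.14 tilt [-0.022  0.015] F [ 0.1  -0.82  0.  ] w 0.0006 j7 [0.95 1.77]
cm [-2.25  3.1   7.17] turn -6.43
```

```bash
python3 -m jog '[[-0.8,1.1,0,-0.05,1],[-0.8,1.1,0,-0.05,1],[-0.6,0.8,0,-0.05,1],[0,0,1.5,0,1],[0,0,1.5,0,1],[0,0,1.5,0,1],[0,0,1.0,0,1],[0,0,0.5,0,1],[0,0,0,0,1],[0,0,0,0,1]]' >/dev/null; python3 go.py 0.6017 -0.246 0.072 194.3;python3 - <<'E'
from h import *
c=snap("top","pics/top1.png");d=snap("side","pics/side1.png")
a=cv2.resize(c["pixels"][150:260,240:370,::-1],(400,338));b=cv2.resize(d["pixels"][110:220,200:330,::-1],(400,338))
cv2.imwrite("pics/v1.png",np.hstack([a,b]))
E
```

```text
t 4.1 p [ 0.5959 -0.2487  0.0731] a -165.41 tilt [-0.03   0.017] F [-0.15 -1.13  0.36] w 0.0004 j7 [0.9  1.83]
cm [-0.63  0.11  0.1 ] turn -6.278
```

View pics/v1.png

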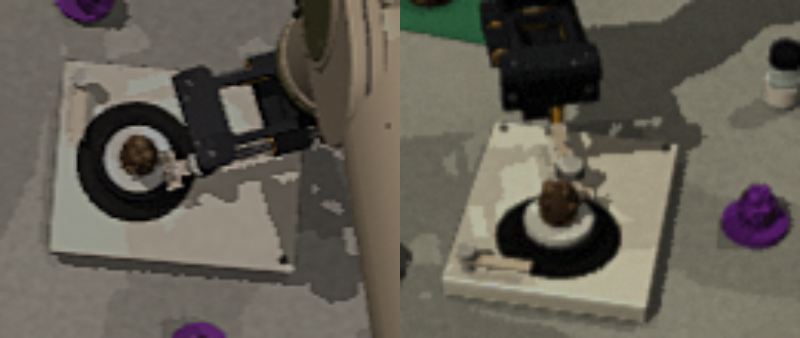

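The closed gripper stands behind the peg on its +x side, not touching. The clip is still unmoved. Starting the feel.

```bash
for i in 1; do python3 -m jog '[[0.05,0,0,0,1],[0.05,0,0,0,1],[0.05,0,0,0,1],[0.05,0,0,0,1],[0.05,0,0,0,1],[0.05,0,0,0,1],[0.05,0,0,0,1],[0.05,0,0,0,1],[0.05,0,0,0,1],[0.05,0,0,0,1]]' >/dev/null; python3 go.py; done; python3 -m jog '[[0.05,0,0,0,1],[0.05,0,0,0,1],[0.05,0,0,0,1],[0.05,0,0,0,1],[0.05,0,0,0,1],[0.05,0,0,0,1],[0.05,0,0,0,1],[0.05,0,0,0,1],[0.05,0,0,0,1],[0.05,0,0,0,1]]' >/dev/null; python3 go.py
```

```text
t 5.2 p [ 0.5922 -0.2502  0.0756] a -165.4 tilt [-0.026  0.016] F [ 0.97 -0.4  -0.77] w 0.0007 j7 [0.91 1.83]
t 6.2 p [ 0.5877 -0.2514  0.0759] a -165.39 tilt [-0.024  0.016] F [ 2.32  0.38 -0.49] w 0.0005 j7 [0.92 1.83]
```

It gives at about 2.5 N clockwise. Continuing along the arc, with a load check between calls.

```bash
cat > chk.py <<'E'
import sys
from h import *
from scipy.spatial.transform import Rotation as R
s=r.read_state(); M=R.from_quat(s["eef_rot"]).as_matrix(); x=M[:2,0];y=M[:2,1]
H=np.array([.5606,-.1861]); v=s["ee_pos"][:2]-H; p=v+.0155*x
turn=(np.radians(-75.7)-np.arctan2(p[1],p[0])+1)%(2*np.pi)-1
ex=(np.arctan2(x[1],x[0])-(np.arctan2(p[1],p[0])-np.pi/2)+np.pi)%(2*np.pi)-np.pi
F=s["ft_force"]
print("t",round(s["time"],1),"turned",turn.round(3),"pegR",np.linalg.norm(p).round(4),"y",(v@y).round(4),"misalign",ex.round(3),"z",s["ee_pos"][2].round(4),"Fx",(F[:2]@x).round(2),"Fy",(F[:2]@y).round(2),"Fz",F[2].round(2),"tilt",M[:2,2].round(3),"j7",s["joint_positions"][6].round(2))
sys.exit(abs(np.linalg.norm(F))>float(sys.argv[1]))
E
python3 chk.py 9 && python3 -m jog '[[0.2,-0.04,0.05,0.03,1],[0.2,-0.04,0.05,0.03,1],[0.2,-0.04,0.05,0.03,1],[0.2,-0.04,0.05,0.03,1],[0.2,-0.04,0.05,0.03,1],[0.2,-0.04,0.05,0.03,1],[0.2,-0.04,0.05,0.03,1],[0.2,-0.04,0.05,0.03,1],[0.2,-0.04,0.05,0.03,1],[0.2,-0.04,0.05,0.03,1]]' >/dev/null; python3 chk.py 9
```

```text
t 6.2 turned 0.076 pegR 0.0702 y -0.07 misalign 0.082 z 0.0759 Fx -2.34 Fy -0.22 Fz -0.49 tilt [-0.024  0.016] j7 1.83
t 6.2 turned 0.076 pegR 0.0702 y -0.07 misalign 0.082 z 0.0759 Fx -2.34 Fy -0.22 Fz -0.49 tilt [-0.024  0.016] j7 1.83False
False
```

```bash
sed -i 's/sys.exit(\(.*\))$/sys.exit(int(\1))/' chk.py
python3 -m jog '[[0.2,-0.04,0.05,0.04,1],[0.2,-0.04,0.05,0.04,1],[0.2,-0.04,0.05,0.04,1],[0.2,-0.04,0.05,0.04,1],[0.2,-0.04,0.05,0.04,1],[0.2,-0.04,0.05,0.03,1],[0.2,-0.04,0.05,0.03,1],[0.2,-0.04,0.05,0.03,1],[0.2,-0.04,0.05,0.03,1],[0.2,-0.04,0.05,0.03,1]]' >/dev/null; python3 chk.py 9
```

```text
t 7.2 turned 0.347 pegR 0.0695 y -0.0695 misalign -0.015 z 0.0736 Fx -2.54 Fy 1.03 Fz 1.68 tilt [-0.019  0.015] j7 1.52
```

```bash

python3 -m jog '[[0.2,-0.04,0.02,0.03,1],[0.2,-0.04,0.02,0.03,1],[0.2,-0.04,0.02,0.03,1],[0.2,-0.04,0.02,0.03,1],[0.2,-0.04,0.02,0.03,1],[0.2,-0.04,0.02,0.03,1],[0.2,-0.04,0.02,0.03,1],[0.2,-0.04,0.02,0.03,1],[0.2,-0.04,0.02,0.03,1],[0.2,-0.04,0.02,0.03,1]]' >/dev/null; python3 chk.py 7 &&
python3 -m jog '[[0.2,-0.04,0.02,0.03,1],[0.2,-0.04,0.02,0.03,1],[0.2,-0.04,0.02,0.03,1],[0.2,-0.04,0.02,0.03,1],[0.2,-0.04,0.02,0.03,1],[0.2,-0.04,0.02,0.03,1],[0.2,-0.04,0.02,0.03,1],[0.2,-0.04,0.02,0.03,1],[0.2,-0.04,0.02,0.03,1],[0.2,-0.04,0.02,0.03,1]]' >/dev/null; python3 chk.py 7
```

```text
t 8.2 turned 0.652 pegR 0.0692 y -0.0692 misalign -0.037 z 0.0722 Fx -1.89 Fy 0.04 Fz 1.68 tilt [-0.018  0.014] j7 1.23
t 9.2 turned 0.956 pegR 0.0691 y -0.0689 misalign -0.062 z 0.0709 Fx -2.97 Fy -0.36 Fz 2.85 tilt [-0.017  0.012] j7 0.93
```

```bash

python3 -m jog '[[0.15,-0.04,-0.03,0.015,1],[0.15,-0.04,-0.03,0.015,1],[0.15,-0.04,-0.03,0.015,1],[0.15,-0.04,-0.03,0.015,1],[0.15,-0.04,-0.03,0.015,1],[0.15,-0.04,0,0.02,1],[0.15,-0.04,0,0.02,1],[0.15,-0.04,0,0.02,1],[0.15,-0.04,0,0.02,1],[0.15,-0.04,0,0.02,1]]' >/dev/null; python3 chk.py 7 &&
python3 -m jog '[[0.05,-0.01,0,0.005,1],[0.05,-0.01,0,0.005,1],[0.05,-0.01,0,0.005,1],[0.05,-0.01,0,0.005,1],[0.05,-0.01,0,0.005,1],[0.05,-0.01,0,0.005,1],[0,0,0,0,1],[0,0,0,0,1],[0,0,0,0,1],[0,0,0,0,1]]' >/dev/null; python3 chk.py 7
```

```text
t 10.2 turned 1.2 pegR 0.0697 y -0.0697 misalign -0.008 z 0.072 Fx -3.47 Fy 2.64 Fz -0.93 tilt [-0.018  0.014] j7 0.75
t 11.2 turned 1.246 pegR 0.0699 y -0.0699 misalign 0.004 z 0.0721 Fx -3.08 Fy 2.49 Fz -1.74 tilt [-0.017  0.013] j7 0.72
```

```bash
sed -i 's/abs(np.linalg.norm(F))/-(F[:2]@x)/' chk.py
python3 -m jog '[[0,0,0,0,1],[0,0,0,0,1],[0,0,0,0,1],[0,0,0,0,1],[0,0,0,0,1],[0.04,-0.01,0,0.006,1],[0.04,-0.01,0,0.006,1],[0.04,-0.01,0,0.006,1],[0.04,-0.01,0,0.006,1],[0.04,-0.01,0,0.006,1]]' >/dev/null; python3 chk.py 5.5 &&
python3 -m jog '[[0,0,0,0,1],[0,0,0,0,1],[0,0,0,0,1],[0,0,0,0,1],[0,0,0,0,1],[0.04,-0.01,0,0.006,1],[0.04,-0.01,0,0.006,1],[0.04,-0.01,0,0.006,1],[0.04,-0.01,0,0.006,1],[0.04,-0.01,0,0.006,1]]' >/dev/null; python3 chk.py 5.5 &&
python3 -m jog '[[0,0,0,0,1],[0,0,0,0,1],[0,0,0,0,1],[0,0,0,0,1],[0,0,0,0,1],[0.04,-0.01,0,0.006,1],[0.04,-0.01,0,0.006,1],[0.04,-0.01,0,0.006,1],[0.04,-0.01,0,0.006,1],[0.04,-0.01,0,0.006,1]]' >/dev/null; python3 chk.py 5.5
```

```text
t 12.2 turned 1.275 pegR 0.0699 y -0.0699 misalign 0.001 z 0.0721 Fx -3.36 Fy 2.0 Fz -1.65 tilt [-0.017  0.013] j7 0.69
t 13.2 turned 1.305 pegR 0.0699 y -0.0699 misalign -0.002 z 0.0722 Fx -2.57 Fy 2.39 Fz -1.25 tilt [-0.017  0.013] j7 0.66
t 14.2 turned 1.335 pegR 0.07 y -0.07 misalign -0.005 z 0.0722 Fx -4.54 Fy 2.67 Fz -2.29 tilt [-0.017  0.013] j7 0.63
```

```bash

python3 -m jog '[[0,0,0,0,1],[0,0,0,0,1],[0,0,0,0,1],[0,0,0,0,1],[0,0,0,0,1],[0.04,-0.01,0,0.006,1],[0.04,-0.01,0,0.006,1],[0.04,-0.01,0,0.006,1],[0.04,-0.01,0,0.006,1],[0.04,-0.01,0,0.006,1]]' >/dev/null; python3 chk.py 5.8 &&
python3 -m jog '[[0,0,0,0,1],[0,0,0,0,1],[0,0,0,0,1],[0,0,0,0,1],[0,0,0,0,1],[0.04,-0.01,0,0.006,1],[0.04,-0.01,0,0.006,1],[0.04,-0.01,0,0.006,1],[0.04,-0.01,0,0.006,1],[0.04,-0.01,0,0.006,1]]' >/dev/null; python3 chk.py 5.8 &&
python3 -m jog '[[0,0,0,0,1],[0,0,0,0,1],[0,0,0,0,1],[0,0,0,0,1],[0,0,0,0,1],[0.04,-0.01,0,0.006,1],[0.04,-0.01,0,0.006,1],[0.04,-0.01,0,0.006,1],[0.04,-0.01,0,0.006,1],[0.04,-0.01,0,0.006,1]]' >/dev/null; python3 chk.py 5.8 &&
python3 -m jog '[[0,0,0,0,1],[0,0,0,0,1],[0,0,0,0,1],[0,0,0,0,1],[0,0,0,0,1],[0.04,-0.01,0,0.006,1],[0.04,-0.01,0,0.006,1],[0.04,-0.01,0,0.006,1],[0.04,-0.01,0,0.006,1],[0.04,-0.01,0,0.006,1]]' >/dev/null; python3 chk.py 5.8 &&
python3 -m jog '[[0,0,0,0,1],[0,0,0,0,1],[0,0,0,0,1],[0,0,0,0,1],[0,0,0,0,1],[0.04,-0.01,0,0.006,1],[0.04,-0.01,0,0.006,1],[0.04,-0.01,0,0.006,1],[0.04,-0.01,0,0.006,1],[0.04,-0.01,0,0.006,1]]' >/dev/null; python3 chk.py 5.8
```

```text
t 15.2 turned 1.365 pegR 0.07 y -0.07 misalign -0.008 z 0.0723 Fx -3.26 Fy 2.89 Fz -1.32 tilt [-0.017  0.013] j7 0.6
t 16.2 turned 1.394 pegR 0.0701 y -0.0701 misalign -0.011 z 0.0724 Fx -3.19 Fy 2.57 Fz -2.55 tilt [-0.017  0.013] j7 0.56
t 17.2 turned 1.424 pegR 0.0701 y -0.0701 misalign -0.014 z 0.0724 Fx -3.13 Fy 2.87 Fz -1.52 tilt [-0.017  0.013] j7 0.53
t 18.2 turned 1.453 pegR 0.0702 y -0.0702 misalign -0.018 z 0.0725 Fx -3.62 Fy 3.3 Fz -1.95 tilt [-0.017  0.013] j7 0.5
t 19.2 turned 1.483 pegR 0.0703 y -0.0702 misalign -0.021 z 0.0725 Fx -3.42 Fy 2.89 Fz -1.88 tilt [-0.017  0.013] j7 0.47
```

```bash

python3 -m jog '[[0,0,0,0,1],[0,0,0,0,1],[0,0,0,0,1],[0,0,0,0,1],[0,0,0,0,1],[0.04,-0.005,0,0.005,1],[0.04,-0.005,0,0.005,1],[0.04,-0.005,0,0.005,1],[0.04,-0.005,0,0.005,1],[0.04,-0.005,0,0.005,1]]' >/dev/null; python3 chk.py 5.8 &&
python3 -m jog '[[0,0,0,0,1],[0,0,0,0,1],[0,0,0,0,1],[0,0,0,0,1],[0,0,0,0,1],[0.04,-0.005,0,0.005,1],[0.04,-0.005,0,0.005,1],[0.04,-0.005,0,0.005,1],[0.04,-0.005,0,0.005,1],[0.04,-0.005,0,0.005,1]]' >/dev/null; python3 chk.py 5.8 &&
python3 -m jog '[[0,0,0,0,1],[0,0,0,0,1],[0,0,0,0,1],[0,0,0,0,1],[0,0,0,0,1],[0.04,-0.005,0,0.005,1],[0.04,-0.005,0,0.005,1],[0.04,-0.005,0,0.005,1],[0.04,-0.005,0,0.005,1],[0.04,-0.005,0,0.005,1]]' >/dev/null; python3 chk.py 5.8 &&
python3 -m jog '[[0,0,0,0,1],[0,0,0,0,1],[0,0,0,0,1],[0,0,0,0,1],[0,0,0,0,1],[0.04,-0.01,0,0.006,1],[0.04,-0.01,0,0.006,1],[0.04,-0.01,0,0.006,1],[0.04,-0.01,0,0.006,1],[0.04,-0.01,0,0.006,1]]' >/dev/null; python3 chk.py 5.8 &&
python3 -m jog '[[0,0,0,0,1],[0,0,0,0,1],[0,0,0,0,1],[0,0,0,0,1],[0,0,0,0,1],[0.04,-0.01,0,0.006,1],[0.04,-0.01,0,0.006,1],[0.04,-0.01,0,0.006,1],[0.04,-0.01,0,0.006,1],[0.04,-0.01,0,0.006,1]]' >/dev/null; python3 chk.py 5.8
```

```text
t 20.2 turned 1.512 pegR 0.0703 y -0.0703 misalign -0.019 z 0.0725 Fx -3.78 Fy 2.48 Fz -2.32 tilt [-0.017  0.012] j7 0.44
t 21.2 turned 1.54 pegR 0.0703 y -0.0703 misalign -0.018 z 0.0726 Fx -4.07 Fy 3.15 Fz -2.05 tilt [-0.017  0.012] j7 0.41
t 22.2 turned 1.57 pegR 0.0703 y -0.0703 misalign -0.016 z 0.0726 Fx -4.23 Fy 3.03 Fz -2.53 tilt [-0.017  0.012] j7 0.38
t 23.2 turned 1.6 pegR 0.0704 y -0.0703 misalign -0.019 z 0.0726 Fx -4.33 Fy 2.79 Fz -2.79 tilt [-0.017  0.012] j7 0.35
t 24.2 turned 1.629 pegR 0.0704 y -0.0704 misalign -0.023 z 0.0727 Fx -3.83 Fy 3.53 Fz -1.71 tilt [-0.017  0.012] j7 0.32
```

```bash

python3 -m jog '[[0,0,0,0,1],[0,0,0,0,1],[0,0,0,0,1],[0,0,0,0,1],[0,0,0,0,1],[0.04,-0.005,0,0.005,1],[0.04,-0.005,0,0.005,1],[0.04,-0.005,0,0.005,1],[0.04,-0.005,0,0.005,1],[0.04,-0.005,0,0.005,1]]' >/dev/null; python3 chk.py 5.8 &&
python3 -m jog '[[0,0,0,0,1],[0,0,0,0,1],[0,0,0,0,1],[0,0,0,0,1],[0,0,0,0,1],[0.04,-0.005,0,0.005,1],[0.04,-0.005,0,0.005,1],[0.04,-0.005,0,0.005,1],[0.04,-0.005,0,0.005,1],[0.04,-0.005,0,0.005,1]]' >/dev/null; python3 chk.py 5.8 &&
python3 -m jog '[[0,0,0,0,1],[0,0,0,0,1],[0,0,0,0,1],[0,0,0,0,1],[0,0,0,0,1],[0.04,-0.005,0,0.005,1],[0.04,-0.005,0,0.005,1],[0.04,-0.005,0,0.005,1],[0.04,-0.005,0,0.005,1],[0.04,-0.005,0,0.005,1]]' >/dev/null; python3 chk.py 5.8 &&
python3 -m jog '[[0,0,0,0,1],[0,0,0,0,1],[0,0,0,0,1],[0,0,0,0,1],[0,0,0,0,1],[0.04,-0.005,0,0.005,1],[0.04,-0.005,0,0.005,1],[0.04,-0.005,0,0.005,1],[0.04,-0.005,0,0.005,1],[0.04,-0.005,0,0.005,1]]' >/dev/null; python3 chk.py 5.8 &&
python3 -m jog '[[0,0,0,0,1],[0,0,0,0,1],[0,0,0,0,1],[0,0,0,0,1],[0,0,0,0,1],[0.04,-0.01,0,0.006,1],[0.04,-0.01,0,0.006,1],[0.04,-0.01,0,0.006,1],[0.04,-0.01,0,0.006,1],[0.04,-0.01,0,0.006,1]]' >/dev/null; python3 chk.py 5.8
```

```text
t 25.2 turned 1.658 pegR 0.0704 y -0.0704 misalign -0.022 z 0.0726 Fx -4.17 Fy 2.0 Fz -1.71 tilt [-0.018  0.012] j7 0.29
t 26.2 turned 1.686 pegR 0.0704 y -0.0704 misalign -0.02 z 0.0727 Fx -4.59 Fy 2.62 Fz -2.14 tilt [-0.018  0.011] j7 0.26
t 27.2 turned 1.715 pegR 0.0705 y -0.0704 misalign -0.019 z 0.0726 Fx -3.91 Fy 2.46 Fz -0.82 tilt [-0.018  0.011] j7 0.23
t 28.2 turned 1.744 pegR 0.0705 y -0.0705 misalign -0.018 z 0.0726 Fx -4.09 Fy 2.01 Fz -0.24 tilt [-0.019  0.011] j7 0.2
t 29.2 turned 1.774 pegR 0.0705 y -0.0705 misalign -0.021 z 0.0727 Fx -3.11 Fy 2.96 Fz -1.71 tilt [-0.019  0.011] j7 0.17
```

```bash

python3 -m jog '[[0,0,0,0,1],[0,0,0,0,1],[0,0,0,0,1],[0,0,0,0,1],[0,0,0,0,1],[0.04,-0.005,0,0.005,1],[0.04,-0.005,0,0.005,1],[0.04,-0.005,0,0.005,1],[0.04,-0.005,0,0.005,1],[0.04,-0.005,0,0.005,1]]' >/dev/null; python3 chk.py 5.8 &&
python3 -m jog '[[0,0,0,0,1],[0,0,0,0,1],[0,0,0,0,1],[0,0,0,0,1],[0,0,0,0,1],[0.04,-0.005,0,0.005,1],[0.04,-0.005,0,0.005,1],[0.04,-0.005,0,0.005,1],[0.04,-0.005,0,0.005,1],[0.04,-0.005,0,0.005,1]]' >/dev/null; python3 chk.py 5.8 &&
python3 -m jog '[[0,0,0,0,1],[0,0,0,0,1],[0,0,0,0,1],[0,0,0,0,1],[0,0,0,0,1],[0.04,-0.005,0,0.005,1],[0.04,-0.005,0,0.005,1],[0.04,-0.005,0,0.005,1],[0.04,-0.005,0,0.005,1],[0.04,-0.005,0,0.005,1]]' >/dev/null; python3 chk.py 5.8 &&
python3 -m jog '[[0,0,0,0,1],[0,0,0,0,1],[0,0,0,0,1],[0,0,0,0,1],[0,0,0,0,1],[0.04,-0.005,0,0.005,1],[0.04,-0.005,0,0.005,1],[0.04,-0.005,0,0.005,1],[0.04,-0.005,0,0.005,1],[0.04,-0.005,0,0.005,1]]' >/dev/null; python3 chk.py 5.8
```

```text
t 30.2 turned 1.8 pegR 0.0705 y -0.0705 misalign -0.021 z 0.0727 Fx -5.14 Fy 2.18 Fz -1.88 tilt [-0.019  0.011] j7 0.14
t 31.2 turned 1.805 pegR 0.0704 y -0.0703 misalign -0.046 z 0.0728 Fx -5.28 Fy 1.49 Fz -2.15 tilt [-0.019  0.008] j7 0.11
t 32.2 turned 1.806 pegR 0.0703 y -0.07 misalign -0.076 z 0.0729 Fx -5.94 Fy 2.81 Fz -1.95 tilt [-0.018  0.006] j7 0.08
t 32.2 turned 1.806 pegR 0.0703 y -0.07 misalign -0.076 z 0.0729 Fx -5.94 Fy 2.81 Fz -1.95 tilt [-0.018  0.006] j7 0.08
```

The clip stalled at 1.81 rad with the force rising. One slightly firmer probe to confirm this is the stop.

```bash

python3 -m jog '[[0,0,0,-0.005,1],[0,0,0,-0.01,1],[0,0,0,-0.01,1],[0,0,0,-0.01,1],[0,0,0,-0.01,1],[0.05,0,0,0,1],[0.06,0,0,0,1],[0.06,0,0,0,1],[0.06,0,0,0,1],[0.06,0,0,0,1]]' >/dev/null; python3 chk.py 5.8
```

```text
t 33.2 turned 1.811 pegR 0.0706 y -0.0706 misalign -0.029 z 0.073 Fx -5.1 Fy 3.41 Fz -1.55 tilt [-0.016  0.002] j7 0.11
```

```bash

python3 -m jog '[[0,0,0,0,1],[0,0,0,0,1],[0,0,0,0,1],[0,0,0,0,1],[0,0,0,0,1],[0,0,0,0,1],[0.06,0,0,0,1],[0.08,0,0,0,1],[0.1,0,0,0,1],[0.1,0,0,0,1]]' >/dev/null; python3 chk.py 5.8; python3 - <<'E'
from h import *
c=snap("top","pics/top2.png")
cv2.imwrite("pics/v2.png",cv2.resize(c["pixels"][150:260,240:370,::-1],(650,550)))
E
```

```text
t 34.2 turned 1.819 pegR 0.0706 y -0.0706 misalign -0.026 z 0.073 Fx -7.4 Fy 3.42 Fz -2.29 tilt [-0.015 -0.002] j7 0.11
```

View pics/v2.png

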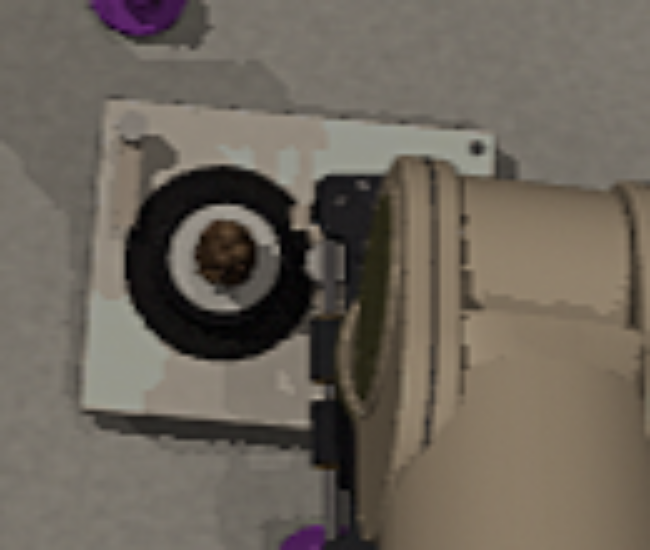

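The push force rose from 5.1 to 7.4 N over 0.6 mm of give, which matches the springy lever against its stop (4 N/mm). The view shows the finger clear of the specimen, with the rock at px (285,200.6). Now I'll back off the peg and rise.

```bash

python3 -m jog '[[-0.3,0,0,0,1],[-0.6,0,0,0,1],[-0.6,0,0,0,1],[0,0,-2,0,1],[0,0,-4,0,1],[0,0,-3,0.05,0.5],[0,0,0,0.05,0],[0,0,0,0,0],[0,0,0,0,0],[0,0,0,0,0]]' >/dev/null; python3 go.py 0.5645 -0.1345 0.067 84.7
```

```text
t 35.25 p [ 0.4872 -0.2138  0.1634] a 82.91 tilt [-0.026  0.008] F [-0.12  0.67 -0.42] w 0.0327 j7 [0.81 0.09]
cm [8.78 6.94 9.5 ] turn -0.031
```

```bash

python3 -m jog '[[2.2,1.7,0,-0.01,0],[2.2,1.7,0,-0.01,0],[2.2,1.7,0,-0.01,0],[1.8,1.4,0,0,0],[0.4,0.4,2,0,0],[0,0,2,0,0],[0,0,0,0,0],[0,0,0,0,0],[0,0,0,0,0],[0,0,0,0,0]]' >/dev/null; python3 go.py 0.5645 -0.1345 0.067 84.7; python3 - <<'E'
from h import *
c=snap("top","pics/top3.png");d=snap("side","pics/side3.png")
a=cv2.resize(c["pixels"][150:260,240:370,::-1],(400,338));b=cv2.resize(d["pixels"][110:220,190:320,::-1],(400,338))
cv2.imwrite("pics/v3.png",np.hstack([a,b]))
E
```

```text
t 36.25 p [ 0.5638 -0.13    0.1163] a 85.04 tilt [-0.035  0.012] F [-0.19 -0.08 -0.34] w 0.0869 j7 [ 0.62 -0.11]
cm [-0.48  0.28  4.91] turn 0.006
```

View pics/v3.png

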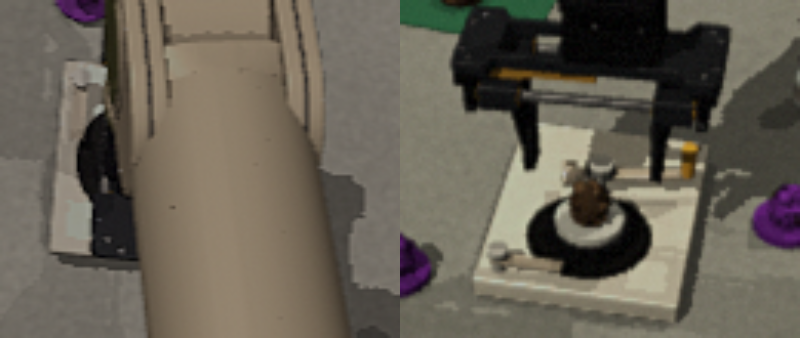

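The clip is swung round: lever towards -x, finger off the disc. The jaws straddle the rock. Descending.

```bash

python3 -m jog '[[-0.25,0.15,1,0,0],[-0.23,0.13,1,0,0],[0,0,1,0,0],[0,0,1,0,0],[0,0,0.6,0,0],[0,0,0.3,0,0],[0,0,0,0,0],[0,0,0,0,0],[0,0,0,0,0],[0,0,0,0,0]]' >/dev/null; python3 go.py 0.5645 -0.1345 0.067 84.7
```

```text
t 37.35 p [ 0.5646 -0.1353  0.063 ] a 85.01 tilt [-0.034  0.012] F [-0.27 -0.23 -0.34] w 0.0872 j7 [ 0.61 -0.13]
cm [ 0.09 -0.03 -0.39] turn 0.005
```

```bash

python3 -m jog '[[0.1,0,-0.4,0,0],[0,0,0,0,0.2],[0,0,0,0,0.4],[0,0,0,0,0.55],[0,0,0,0,0.7],[0,0,0,0,0.7],[0,0,0,0,1],[0,0,0,0,1],[0,0,0,0,1],[0,0,0,0,1]]' 25 >/dev/null; python3 go.py
```

```text
t 38.35 p [ 0.5658 -0.1345  0.0684] a 85.0 tilt [-0.032  0.012] F [ 1.66 -0.22 -1.13] w 0.028 j7 [ 0.61 -0.13]
```

Gripped at 28 mm. Lifting now, then heading towards the tray.

```bash

python3 -m jog '[[0,0,0,0,1],[0,0,-0.3,0,1],[0,0,-0.5,0,1],[0,0,-0.5,0,1],[0,0,-1,0,1],[0,0,-1.5,0,1],[0,0,-1.5,0,1],[0,0,-1.5,0,1],[0,0,-1,0,1],[0,0,0,0,1]]' >/dev/null; python3 - <<'E'
from h import *
d=snap("side","pics/side4.png"); cv2.imwrite("pics/v4.png",cv2.resize(d["pixels"][90:220,190:320,::-1],(520,520)))
T=dict(np.load("pics/top0.npz"));S=dict(np.load("pics/side0.npz"))
# tray centre from top-rim quads
for c,lo in((T,(80,185,165,270)),(S,(210,295,320,384))):
    m=cv2.inRange(cv2.cvtColor(c["pixels"],cv2.COLOR_RGB2HSV),(105,120,40),(125,255,255)); k=np.zeros_like(m);k[lo[1]:lo[3],lo[0]:lo[2]]=m[lo[1]:lo[3],lo[0]:lo[2]]
    h=cv2.convexHull(max(cv2.findContours(k,0,1)[0],key=cv2.contourArea)); w=np.array([onz(c,*p[0],.022)[:2] for p in h],np.float32)
    print(cv2.minAreaRect(w))
E
python3 go.py 0.510 0.271 0.14 75
```

```text
((0.5088948607444763, 0.27022847533226013), (0.1322212964296341, 0.12931311130523682), 73.46012115478516)
((0.5136141180992126, 0.2777040898799896), (0.13993693888187408, 0.1312251091003418), 73.59941101074219)
t 39.4 p [ 0.5684 -0.1353  0.1545] a 85.02 tilt [-0.031  0.011] F [ 0.63  0.36 -0.52] w 0.0284 j7 [ 0.63 -0.09]
cm [39.95 -9.29  2.08] turn 0.175
```

View pics/v4.png

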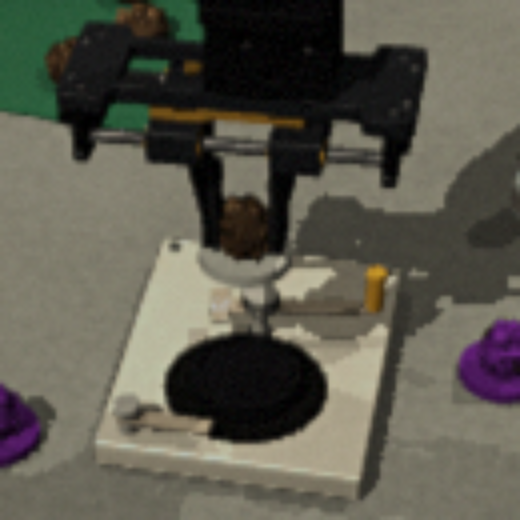

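The specimen is lifted with its disc, the seat is empty and the clip is still at its stop. Carrying it over.

```bash

python3 -m jog '[[1.5,-0.3,0,0.02,1],[3,-0.7,0,0.02,1],[4,-0.9,0,0.02,1],[4,-0.9,0,0.02,1],[4,-0.9,0,0.02,1],[4,-0.9,0,0.02,1],[4,-0.9,0,0.02,1],[4,-0.9,0,0.02,1],[3,-0.7,0,0.02,1],[1.5,-0.3,0,0.02,1]]' >/dev/null; python3 go.py 0.510 0.271 0.12 74
```

```text
t 40.4 p [0.5514 0.2092 0.1517] a 72.62 tilt [-0.04   0.009] F [ 0.5  -0.75 -0.94] w 0.0283 j7 [ 0.12 -0.93]
cm [ 4.67 -5.67  3.39] turn -0.024
```

```bash

python3 -m jog '[[1,-1.2,0,0,1],[1.5,-1.8,0,0,1],[1.2,-1.5,0,0,1],[0.7,-0.8,1,0,1],[0.2,-0.3,2,0,1],[0,0,2,0,1],[0,0,1,0,1],[0,0,0,0,1],[0,0,0,0,1],[0,0,0,0,1]]' >/dev/null; python3 go.py 0.510 0.271 0.0404 74; python3 - <<'E'
from h import *
c=snap("top","pics/top5.png");d=snap("side","pics/side5.png")
a=cv2.resize(c["pixels"][165:285,70:200,::-1],(400,369));b=cv2.resize(d["pixels"][254:384,190:331,::-1],(400,369))
cv2.imwrite("pics/v5.png",np.hstack([a,b]))
E
```

```text
t 41.4 p [0.5031 0.2718 0.0872] a 72.83 tilt [-0.046  0.006] F [-0.11  0.5  -0.62] w 0.0284 j7 [ 0.01 -1.09]
cm [0.17 0.9  4.64] turn -0.021
```

View pics/v5.png

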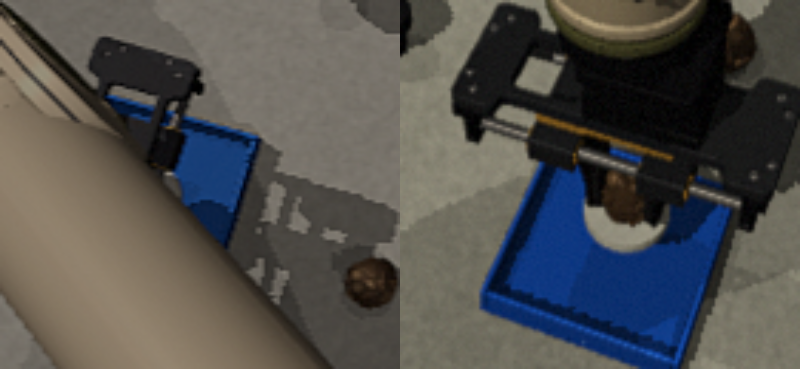

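The specimen is held over the middle of the tray, clear of the loose stone. Lowering.

```bash

python3 -m jog '[[0.1,0.4,1,0,1],[0.1,0.3,1,0,1],[0,0.2,1,0,1],[0,0,0.6,0,1],[0,0,0.3,0,1],[0,0,0,0,1],[0,0,0,0,1],[0,0,0,0,1],[0,0,0,0,1],[0,0,0,0,1]]' >/dev/null; python3 go.py 0.510 0.271 0.0404 74;
python3 -m jog '[[0,0,0.05,0,1],[0,0,0.05,0,1],[0,0,0.05,0,1],[0,0,0.05,0,1],[0,0,0.05,0,1],[0,0,0.05,0,1],[0,0,0,0,1],[0,0,0,0,1],[0,0,0,0,1],[0,0,0,0,1]]' >/dev/null; python3 go.py 0.510 0.271 0.0404 74
```

```text
t 42.5 p [0.5121 0.2717 0.0455] a 72.8 tilt [-0.044  0.007] F [ 0.41  0.   -0.57] w 0.0286 j7 [-0.01 -1.11]
cm [-0.12 -0.16  0.52] turn -0.021
t 43.5 p [0.5122 0.2718 0.0426] a 72.8 tilt [-0.043  0.007] F [ 0.49 -0.16 -1.4 ] w 0.0283 j7 [-0.02 -1.11]
cm [-0.14 -0.17  0.23] turn -0.021
```

```bash

python3 -m jog '[[0,0,0.05,0,1],[0,0,0.05,0,1],[0,0,0.05,0,1],[0,0,0.03,0,1],[0,0,0,0,1],[0,0,0,0,1],[0,0,0,0,1],[0,0,0,0,1],[0,0,0,0,1],[0,0,0,0,1]]' >/dev/null; python3 go.py;
python3 -m jog '[[0,0,0.03,0,1],[0,0,0.03,0,1],[0,0,0.03,0,1],[0,0,0.03,0,1],[0,0,0,0,1],[0,0,0,0,1],[0,0,0,0,1],[0,0,0,0,1],[0,0,0,0,1],[0,0,0,0,1]]' >/dev/null; python3 go.py
```

```text
t 44.5 p [0.5121 0.2718 0.0407] a 72.8 tilt [-0.043  0.007] F [-0.3  -1.15 -1.41] w 0.0284 j7 [-0.02 -1.11]
t 45.5 p [0.5121 0.2718 0.0406] a 72.8 tilt [-0.043  0.006] F [-1.71 -0.75  2.8 ] w 0.0285 j7 [-0.02 -1.11]
```

Contact felt: Fz rose by about 4 N and motion stalled at the expected height. Releasing gently, then rising.

```bash

python3 -m jog '[[0,0,0,0,0.66],[0,0,0,0,0.64],[0,0,0,0,0.6],[0,0,0,0,0.55],[0,0,0,0,0.5],[0,0,0,0,0.45],[0,0,0,0,0.4],[0,0,0,0,0.4],[0,0,0,0,0.4],[0,0,0,0,0.4]]' >/dev/null; python3 go.py;
python3 -m jog '[[0,0,-0.5,0,0.4],[0,0,-1,0,0.4],[0,0,-2,0,0.4],[0,0,-3,0,0.4],[0,0,-4,0,0.4],[0,0,-4,0,0.4],[-2,4,0,0,0.4],[-2,4,0,0,0.4],[-2,4,0,0,0.4],[0,0,0,0,0.4]]' >/dev/null; python3 go.py; python3 - <<'E'
from h import *
c=snap("top","pics/top6.png");d=snap("side","pics/side6.png")
a=cv2.resize(c["pixels"][130:290,70:390,::-1],(800,400));b=cv2.resize(d["pixels"][110:384,160:350,::-1],(416,600))
cv2.imwrite("pics/v6.png",b);cv2.imwrite("pics/v7.png",a)
E
```

```text
t 46.5 p [0.5123 0.272  0.0401] a 72.8 tilt [-0.043  0.007] F [ 0.02 -1.45  0.17] w 0.0522 j7 [-0.02 -1.11]
t 47.5 p [0.6186 0.1774 0.1954] a 73.13 tilt [-0.036  0.009] F [-0.15 -0.68 -0.43] w 0.0522 j7 [ 0.13 -0.83]
```

View pics/v6.png

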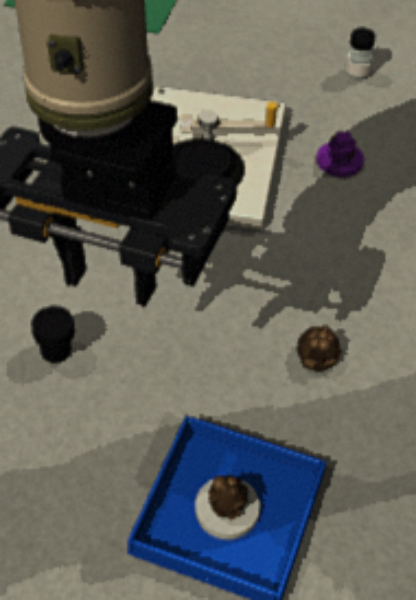

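The specimen sits flat on its disc inside the tray. Eyepiece (185,262), stone (306,269) and vial (325,134) are at their starting side-view pixels, and the lever is at its stop. Handing in.

```bash
python3 -c "
from bench import r
print(r.close_job())"
```

```text
the job is handed in; nothing more can be done
None
```

The rock is in the blue tray, flat on its metal base, and I handed the job in at about 47.5 s of the 72 s allowed.

- **Clip:** I pushed the peg clockwise with the closed fingers. It gave at about 2.5 N and stopped after about 1.81 rad. At the stop the push force rose from 5.1 to 7.4 N over about 0.6 mm of give, which matches the springy lever. The highest force I read was about 8.5 N, all directions combined. Force was only read between moves, so short peaks within a move were not seen.
- **Rock:** I gripped it by the rock along the stage's x, lifted it off the seat and carried it to the tray. I lowered it until I felt the floor (about 4 N) at the expected height, and only then opened the fingers.
- **Last checks:** The final side picture shows the specimen upright in the tray and the lever still turned. The vial, eyepiece and loose stone are within about 1 px of where they started, and the arm is clear of everything.
- **Disagreements:** The first automatic colour fits of the stage and rock failed, so I read those pixels from the enlarged crop. The two cameras disagreed by up to 9 mm on the tray centre and by 6 to 8 mm on the hub and rock. For the rock, most of that came from the height I had assumed. The tool carried a tilt of about 2.5° that I could not correct.

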